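# Unclamp and sort the pressing dies

## Robot

A 6-joint arm with a two-finger parallel gripper is mounted at the origin on a cart in front of the work surface, level with it; the furniture and walls round the work are solid. World frame = base frame: x ahead of the robot, y to its left, z up, the work surface at z = 0. Lengths are in m, angles in rad, forces in N, time in s.
With the tool pointing down it reaches from about 0.35 to 0.85 m from the base axis. Payload 8.1 kg.
Tool frame: the origin (TCP) lies at the centre of the arm's flange, where the gripper is bolted on; the fingertips stand 186 mm ahead of it and the grasp point (between the pads) lies 167 mm ahead of it (robot.grasp_offset is the distance from the TCP to the grasp point, in m); z points along the fingers, y is the line along which they close (so a half turn about z gives the same grasp; the last joint's range is limited). The gripper opens to 93 mm and grips with 3 to 60 N. Pads are 15 mm wide; open, the fingers measure 128 mm over their backs; the gripper's body (75 mm by 188 mm) begins 65 mm behind the grasp point.
Start: joints at [1.223, 0.13, 1.488, -0, 1.523, -0.085], TCP at [0.156, 0.579, 0.405] pointing down, gripper open.
Joint ranges: [-2.96, 2.96], [-0.89, 2.26], [0.02, 2.5], [-1.34, 4.48], [0, 2.73], [-2.66, 2.66]. Speed limits (rad/s): [2.39, 2.39, 2.79, 3.14, 3.14, 3.14].

## Interface

Orientations are given as a rotation vector (axis times angle).
In Python, from plant import robot gives the robot as it stands.
- The arm moves only by the tool drive_tool, never from a script. Its argument "moves" is one flat list of numbers, 7 for each row, row after row: the finger opening in mm, from 0 to 93, then the shift along the tool's x, y, z in mm, then the turn, a rotation vector about the tool's x, y, z in degrees. A call has 1 to 8 rows; each row shifts and turns the commanded pose from where the row before left it, along the tool's axes as they then stand; what a row does not reach is not made up. A row lasts 1/10 s, in which the tool goes at most 50 mm and 8.59 degrees, less where a joint would pass 70% of its speed; a pose out of reach is approached as far as the arm can. A call is refused whole if a number of a shift passes 50 or a number of a turn 8.59, either way. A call with a gripper value outside its range is refused whole. The fingers move at their own pace and stop on an object; "grip_force" is the grip in N (left out, the last holds). Time passes only in rows, so rows that do not move let the fingers close. It gives the time, the measured TCP pose, the force, the opening and the grip force at its end, in the units of the state.
- robot.read_state(): the state, without advancing time (a new reading comes with each control period).
- robot.read_camera(name): name is "side" or "top" or "wrist"; returns a dict with "color" (420x560x3 uint8, red, green, blue), "depth" (420x560 float32, m along the optical axis (not along the pixel's ray), 0 where there is no reading), "mtx" (3x3 intrinsics, pixels), "R" (3x3) and "t" (3): a world point X has camera coordinates R X + t. Camera axes: x right, y down, z forward; pixel columns grow to the right and rows downward; lengths in m; the calibration is good to about 2 mm. A picture is of the moment at which its call begins.
- robot.close_job(): hands the job in; it is judged then, once.
The state is a dict: "t": time; "q": joint angles; "dq": joint speeds; "joint_torque": joint torques, N m; "tool_pos": TCP position; "orientation": TCP orientation; "force": force on the tool from outside, world axes, zero at the start; "wrist_torque": the same for the moment, N m; "opening": finger opening in m; "gripper_force": force on a finger pad.
Only numpy, scipy, OpenCV 4.12 (cv2) and the standard library are available. Lean on these libraries where they do the work, as an engineer would, in place of code of your own. Each camera call takes 0.05 s, during which the arm holds its last target. There are 200 camera calls.

## Task

Sort the three loose white pressing dies into the wooden rack: each goes upright, flat on the floor of the row whose die already there has the same diameter. One of them is still held in the aluminium jig: first flip the clamp arm by its black knob up past upright so that it stays open, then lift that die out, and leave the clamp open. Leave the dies already in the rack and everything else on the bench where they are.

Things in the scene. Friction and masses are not known exactly. Their poses are not given: they have to be found in the camera images.
- die_small_center (a point): small loose pressing die to be sorted: white plastic disc 26 mm in diameter, 26 mm tall, standing upright, brass dot in its top. Point: its centre, half-way up (13 mm over its underside); z is the die's own axis. In a random draw one of the three loose dies is in the jig (see nest); the other two stand on a black rubber pad 6 mm high, about 100 mm apart, one farther from the robot than the other
- die_medium_center (a point): medium loose pressing die to be sorted: white plastic disc 36 mm in diameter, 26 mm tall, standing upright, brass dot in its top. Point: its centre, half-way up (13 mm over its underside); z is the die's own axis. In a random draw one of the three loose dies is in the jig (see nest); the other two stand on a black rubber pad 6 mm high, about 100 mm apart, one farther from the robot than the other
- die_large_center (a point): large loose pressing die to be sorted: white plastic disc 46 mm in diameter, 26 mm tall, standing upright, brass dot in its top. Point: its centre, half-way up (13 mm over its underside); z is the die's own axis. In a random draw one of the three loose dies is in the jig (see nest); the other two stand on a black rubber pad 6 mm high, about 100 mm apart, one farther from the robot than the other
- kept_small_center (a point): the small die (26 mm in diameter, 26 mm tall, white) that already stands in the small row, at x = +48 mm of that row; stays there. Point: its centre, half-way up
- kept_medium_center (a point): the medium die (36 mm in diameter, 26 mm tall, white) that already stands in the medium row, at x = +48 mm of that row; stays there. Point: its centre, half-way up
- kept_large_center (a point): the large die (46 mm in diameter, 26 mm tall, white) that already stands in the large row, at x = +48 mm of that row; stays there. Point: its centre, half-way up
- row_small: the rack's row for small (26 mm) dies: fixed wooden tray 160 mm long (its x) by 72 mm wide (its y), with one straight channel along x, 34 mm wide and 148 mm long, grey floor. Origin: centre of the tray's underside; channel floor at z = +6 mm, wall tops at z = +14 mm. +x points roughly away from the robot; the near half (negative x) is empty. The three rows lie parallel, 76 mm apart, in an order that changes
- row_medium: the rack's row for medium (36 mm) dies: fixed wooden tray 160 mm long (its x) by 72 mm wide (its y), with one straight channel along x, 44 mm wide and 148 mm long, grey floor. Origin: centre of the tray's underside; channel floor at z = +6 mm, wall tops at z = +14 mm. +x points roughly away from the robot; the near half (negative x) is empty. The three rows lie parallel, 76 mm apart, in an order that changes
- row_large: the rack's row for large (46 mm) dies: fixed wooden tray 160 mm long (its x) by 72 mm wide (its y), with one straight channel along x, 54 mm wide and 148 mm long, grey floor. Origin: centre of the tray's underside; channel floor at z = +6 mm, wall tops at z = +14 mm. +x points roughly away from the robot; the near half (negative x) is empty. The three rows lie parallel, 76 mm apart, in an order that changes
- nest (a point): point on the fixed aluminium jig's plate (6 mm above the bench) right under the clamp's pad, where the clamped die stands (within 5 mm); +x points from the nest towards the clamp's hinge, y along the hinge axis, z up
- clamp_hinge (a point): point on the clamp arm's hinge axis, 75 mm behind the nest (its +x) and 38 mm above the jig's plate; axes as the nest's, hinge axis = y
- clamp_knob (a point): centre of the 24 mm black ball knob at the free end of the red clamp arm; shut, it lies 120 mm from the hinge in -x and 10 mm above it, 45 mm in front of the nest
- clamp_arm (a joint): clamp arm angle in rad: 0 = level, its pad resting on the die; grows as the knob swings up and over towards the hinge side; 1.57 = upright, stop at 2.1. It is light (0.13 kg), held down by its weight only (under 1.5 N at the knob); let go past about 1.7 it drops back on to its stop and stays open
- brass_clamp: bystander: small brass holder with a maroon pad, 22x35x35 mm; origin at the centre of its underside. Leave alone
- vial: bystander: small glass vial with black cap, 31 mm wide, 54 mm tall; origin at the centre of its underside. Leave alone
- die_small: the same small loose die; origin at the centre of its underside
- die_medium: the same medium loose die; origin at the centre of its underside
- die_large: the same large loose die; origin at the centre of its underside
There are look-alikes about, which are no part of the job. What is shaped like the die_large but blue or purple is not meant.

How it is judged:
On the way:
1. the clamp arm is flipped up past upright while the die still stands on the jig (value of joint clamp_arm above 1.65 rad and ((horizontal distance between die_small_center and nest below 0.025 m and z of die_small_center in the frame of nest below 0.018 m) or (horizontal distance between die_medium_center and nest below 0.025 m and z of die_medium_center in the frame of nest below 0.018 m) or (horizontal distance between die_large_center and nest below 0.025 m and z of die_large_center in the frame of nest below 0.018 m))), for 0.2 s.
At the end, for the whole second after the job is handed in: Each of the three loose dies, and each die that was in the rack, stands upright (within 0.12 rad) at rest on the channel floor of the row of its own size (within 6.5 mm of the channel's centre line); the clamp arm is open past upright (over 1.65 rad) (x of die_small_center in the frame of row_small between -0.074 and 0.074 m and y of die_small_center in the frame of row_small between -0.0065 and 0.0065 m and z of die_small_center in the frame of row_small between 0.015 and 0.0225 m and angle between each of die_small_center, kept_small_center, die_medium_center, kept_medium_center, die_large_center, kept_large_center's own z axis and vertical below 0.12 rad and x of kept_small_center in the frame of row_small between -0.074 and 0.074 m and y of kept_small_center in the frame of row_small between -0.0065 and 0.0065 m and z of kept_small_center in the frame of row_small between 0.015 and 0.0225 m and linear speed of each of die_small, die_medium, die_large below 0.02 m/s and x of die_medium_center in the frame of row_medium between -0.074 and 0.074 m and y of die_medium_center in the frame of row_medium between -0.0065 and 0.0065 m and z of die_medium_center in the frame of row_medium between 0.015 and 0.0225 m and x of kept_medium_center in the frame of row_medium between -0.074 and 0.074 m and y of kept_medium_center in the frame of row_medium between -0.0065 and 0.0065 m and z of kept_medium_center in the frame of row_medium between 0.015 and 0.0225 m and x of die_large_center in the frame of row_large between -0.074 and 0.074 m and y of die_large_center in the frame of row_large between -0.0065 and 0.0065 m and z of die_large_center in the frame of row_large between 0.015 and 0.0225 m and x of kept_large_center in the frame of row_large between -0.074 and 0.074 m and y of kept_large_center in the frame of row_large between -0.0065 and 0.0065 m and z of kept_large_center in the frame of row_large between 0.015 and 0.0225 m and value of joint clamp_arm above 1.65 rad); the robot touches nothing.
It fails at once if a die that was already in the rack is moved by more than 25 mm (distance of any of kept_small_center, kept_medium_center, kept_large_center from where it was at the start of the episode above 0.025 m).
It fails at once if a bystander is moved by more than 30 mm (distance of any of brass_clamp, vial from where it was at the start of the episode above 0.03 m).
It also fails if it takes over 72 s, if anything falls off the work surface, if the arm or the gripper's body presses on something with over 40 N, if the wrist force passes 120 N, or if a joint passes its speed limit or range.

## Working session

There is one attempt and no reset: what is moved stays moved. The work goes in short steps, Python scripts to look and compute and a tool call to move; the robot and the scene stay as the last step left them, time stands still between calls to the robot, and variables do not carry over. Pictures are saved under pics/ and viewed, at most 10 in all, crops included, and the job is handed in when it is done.

Besides the shell and the picture viewer there is one more tool, called as name(argument=value, ...) on one line, values as JSON. drive_tool: Moves the arm, as the interface text tells. Its arguments: {"type":"object","properties":{"moves":{"type":"array","items":{"type":"number"}},"grip_force":{"type":"number"}},"required":["moves"]}

```bash
mkdir -p pics; ls; cat > h.py <<'E'
import numpy as np, cv2
from plant import robot
def cam(n):
    c=robot.read_camera(n); return c
def save(c,n): cv2.imwrite('pics/'+n,c['color'][:,:,::-1])
def cloud(c):
    d=c['depth']; v,u=np.indices(d.shape); K=c['mtx']
    P=np.stack([(u-K[0,2])*d/K[0,0],(v-K[1,2])*d/K[1,1],d],-1)
    W=(P-c['t'])@c['R']; W[d==0]=np.nan
    return W
def ray(c,u,v,z):
    K=c['mtx']; r=c['R'].T@np.array([(u-K[0,2])/K[0,0],(v-K[1,2])/K[1,1],1]); o=-c['R'].T@c['t']
    return o+r*(z-o[2])/r[2]
E
python3 - <<'E'
from h import *
a=cam('top');b=cam('side')
cv2.imwrite('pics/top1.png',a['color'][:,:,::-1]);cv2.imwrite('pics/side1.png',b['color'][:,:,::-1])
import pickle;pickle.dump({'top':a,'side':b},open('c0.pkl','wb'))
for c in(a,b):print(-c['R'].T@c['t'],c['R'][2],c['mtx'][0,0])
s=robot.read_state();print(s)
E
```

```text
pics
[ 0.39430543 -0.0256995   1.55124247] [ 0.13402237 -0.004015   -0.99097017] 516.0695960222456
[ 0.40226005 -0.96758722  0.54909927] [ 0.18309848  0.87425292 -0.44961849] 455.64567707949857
{'t': 0.1, 'q': array([ 1.22259579e+00,  1.31073472e-01,  1.48915862e+00, -3.48586857e-06,
        1.52300788e+00, -8.54354152e-02]), 'dq': array([-5.92357151e-05, -2.80442936e-03, -2.48884545e-03, -7.96761947e-04,
        7.31203910e-06, -6.21760396e-04]), 'joint_torque': array([ 1.66921618e-03, -5.61345291e+01, -4.93094122e+01,  7.69387675e-02,
        2.91632919e-02, -1.88870598e-05]), 'tool_pos': array([0.15578034, 0.57921169, 0.40380583]), 'orientation': array([-4.11517699e-01, -3.11416860e+00,  2.52791024e-03]), 'force': array([ 0.58824412,  0.20038267, -0.41147729]), 'wrist_torque': array([ 0.00584655, -0.01035405, -0.00926517]), 'gripper_force': 0.0, 'opening': 0.09291813288911696}
```

View pics/top1.png

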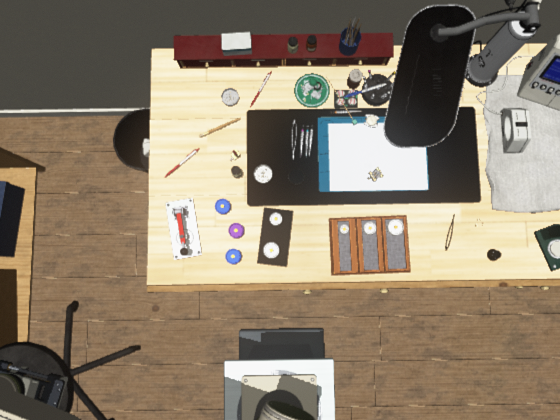

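View pics/side1.png

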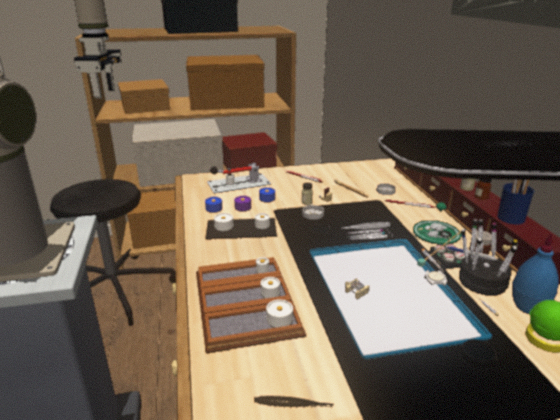

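The top view shows the jig at about (183,230), with its knob at (186,252). The black pad at (275,237) carries white dies at (276,219) and (271,250), and the rack is at (370,245) with kept dies at (344,228), (370,228) and (395,227). The blue and purple look-alikes are at (223,206), (236,230) and (233,257), and the bystanders (vial, brass clamp) are near (237,165). The side view agrees. Next I'll enlarge and measure.

```bash
python3 - <<'E'
from h import *
import pickle
D=pickle.load(open('c0.pkl','rb'));a=D['top'];W=cloud(a)
im=a['color'][:,:,::-1]
cv2.imwrite('pics/crop1.png',np.vstack([cv2.resize(im[190:280,155:305],None,fx=5.3,fy=3.3*1.0) if 0 else cv2.resize(im[192:278,155:305],(523,300),interpolation=cv2.INTER_CUBIC),cv2.resize(im[207:283,320:420],(395,300),interpolation=cv2.INTER_CUBIC)[:, :] if 0 else cv2.copyMakeBorder(cv2.resize(im[207:283,320:420],(395,300),interpolation=cv2.INTER_CUBIC),0,0,0,128,cv2.BORDER_CONSTANT)]))
g=a['color'].astype(int); hsv=cv2.cvtColor(a['color'],cv2.COLOR_RGB2HSV)
m=((hsv[...,2]>165)&(hsv[...,1]<50)).astype(np.uint8)
n,l,s,c=cv2.connectedComponentsWithStats(m)
for i in range(1,n):
    u,v=c[i]
    if 30<s[i,4]<1500 and 190<v<280 and 155<u<420:
        p=W[l==i]; zt=np.nanmedian(p[:,2]); q=ray(a,u,v,zt); print('white',c[i].round(1),s[i],'z',zt.round(4),q.round(4), 'eqd',np.sqrt(s[i,4]*4/np.pi)*(1.55-zt)/516)
m=((hsv[...,1]>150)&((hsv[...,0]<6)|(hsv[...,0]>174))&(hsv[...,2]>120)).astype(np.uint8);m[:, :160]=0;m[:,205:]=0;m[:190]=0
n,l,s,c=cv2.connectedComponentsWithStats(m)
for i in range(1,n):
    if s[i,4]>10:print('red',c[i].round(1),s[i],np.nanmedian(W[l==i],0).round(4))
# jig strip heights
for v in range(200,262,4): print(v,[tuple((W[v,u]*1000).round(0)) for u in (174,183,187)] if v%8==0 else '')
# rack outline
m=((W[...,2]>.010)&(W[...,2]<.018)).astype(np.uint8);m[:, :320]=0;m[:,420:]=0;m[:207]=0;m[283:]=0
pts=W[m>0];print('rack',cv2.minAreaRect((pts[:,:2]*1000).astype(np.float32)),len(pts))
E
```

```text
white [238.3 203.7] [231 202  16   5  63] z 0.001 [0.6109 0.1167 0.001 ] eqd 0.026886207640270308
white [275.5 218.5] [270 213  12  12 111] z 0.0306 [0.5609 0.0039 0.0306] eqd 0.03500645029199778
white [320.4 220.7] [312 219  16   5  58] z 0.0004 [ 5.553e-01 -1.313e-01  4.000e-04] eqd 0.025807091819835162
white [395.4 226.6] [388 219  16  16 202] z 0.036 [ 0.5309 -0.3495  0.036 ] eqd 0.04705610050702655
white [251.4 229.2] [239 221  22  18 254] z 0.0005 [5.326e-01 7.750e-02 5.000e-04] eqd 0.054004226660369685
white [369.5 227.4] [363 221  13  14 126] z 0.0362 [ 0.5297 -0.2728  0.0362] eqd 0.03715889358434744
white [343.8 228.5] [340 224   9  10  66] z 0.0354 [ 0.5276 -0.1972  0.0354] eqd 0.026908446727514808
white [311.5 238.4] [291 236  38   6 158] z 0.0004 [ 5.023e-01 -1.032e-01  4.000e-04] eqd 0.04259391773030093
white [270.9 249.7] [264 242  15  16 191] z 0.0304 [0.4688 0.0186 0.0304] eqd 0.04592546597201993
white [309.5 248.9] [289 247  40   4 123] z 0.0002 [ 4.709e-01 -9.630e-02  2.000e-04] eqd 0.03758587529518293
white [235.2 272.2] [201 270  72   6 232] z 0.001 [0.4049 0.1263
[... 1027 characters left out ...]
 np.float64(270.0), np.float64(4.0))]
236 
240 [(np.float64(504.0), np.float64(309.0), np.float64(4.0)), (np.float64(500.0), np.float64(274.0), np.float64(44.0)), (np.float64(503.0), np.float64(269.0), np.float64(8.0))]
244 
248 [(np.float64(480.0), np.float64(309.0), np.float64(2.0)), (np.float64(476.0), np.float64(270.0), np.float64(64.0)), (np.float64(479.0), np.float64(271.0), np.float64(-1.0))]
252 
256 [(np.float64(456.0), np.float64(309.0), np.float64(3.0)), (np.float64(455.0), np.float64(280.0), np.float64(10.0)), (np.float64(455.0), np.float64(270.0), np.float64(3.0))]
260 
rack ((480.0519714355469, -279.21453857421875), (273.636474609375, 193.5602264404297), 85.34671020507812) 1823
```

View pics/crop1.png

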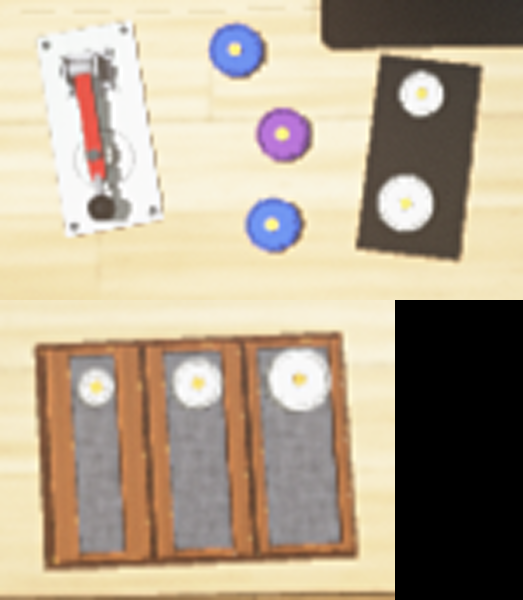

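The crop confirms the candidates. The dies on the pad are medium, far at (276,219), and large, near at (271,250). By elimination the small one is under the red arm in the jig. The blue and purple discs are decoys. Rows from left to right are small, medium, large. Next I'll measure the channel lines, plate axes and knob.

```bash
python3 - <<'E'
from h import *
import pickle
D=pickle.load(open('c0.pkl','rb'));a=D['top'];W=cloud(a)
hsv=cv2.cvtColor(a['color'],cv2.COLOR_RGB2HSV);H,S,V=[hsv[...,i].astype(int) for i in range(3)]
def world(l,z):
    vu=np.argwhere(l); return np.array([ray(a,u,v,z)[:2] for v,u in vu])*1000
m=((S<60)&(V<190)&(V>60));m[:, :325]=0;m[:,418:]=0;m[:212]=0;m[:283]&=True;m[283:]=0
n,l,s,c=cv2.connectedComponentsWithStats(m.astype(np.uint8))
for i in range(1,n):
    if s[i,4]>100:
        p=world(l==i,.006); p=p[p[:,0]<505]
        # centre line from row-wise extents
        rows=[]
        for v in range(s[i,1],s[i,1]+s[i,3]):
            us=np.flatnonzero(l[v]==i)
            if len(us)>6: q=(ray(a,us[0]-.5,v,.006)+ray(a,us[-1]+.5,v,.006))/2; rows.append([*q[:2]*1000,np.ptp(us)+1])
        r=np.array(rows); r=r[r[:,0]<505]; r=r[1:-1];k=np.polyfit(r[:,0],r[:,1],1)
        print('row',c[i].round(1),s[i],'rect',np.round(cv2.minAreaRect(p.astype(np.float32))[0],1),cv2.minAreaRect(p.astype(np.float32))[1:],'slope',k[0].round(4),'y at 450',np.polyval(k,450).round(1),'xr',r[:,0].min(),r[:,0].max(), 'w',np.median(r[:,2])*3.0)
m=((S<40)&(V>170)|(V<110)|((S>150)&((H<6)|(H>174))));m[:, :160]=0;m[:,206:]=0;m[:195]=0;m[264:]=0
n,l,s,c=cv2.connectedComponentsWithStats(m.astype(np.uint8));i=1+np.argmax(s[1:,4])
print('plate',s[i],cv2.minAreaRect(world(l==i,.006).astype(np.float32)))
m=((V<100)&(S<120));m[:, :160]=0;m[:,206:]=0;m[:240]=0;m[262:]=0
print('knob px',np.argwhere(m).mean(0))
z=(W[...,2]>.045)&(W[...,2]<.09);z[:, :165]=0;z[:,200:]=0;z[:200]=0;z[264:]=0
for v in range(203,262,2):
    u=np.flatnonzero(z[v])
    if len(u): print(v,u.min(),u.max(),(W[v,u].mean(0)*1000).round(0),(W[v,u,2].max()*1000).round())
E
```

```text
row [394.9 248.7] [385 219  21  50 673] rect [ 456.8 -353.2] ((94.89799499511719, 52.33028793334961), 1.7499369382858276) slope 0.0252 y at 450 -353.4 xr 413.03323156032036 499.38549194910087 w 54.0
row [344.  247.7] [338 221  13  50 481] rect [ 455.6 -200.3] ((32.734153747558594, 98.14505004882812), 89.13516235351562) slope 0.0194 y at 450 -200.3 xr 409.4619974679449 501.6935750740761 w 33.0
row [369.6 248. ] [361 220  18  50 592] rect [ 456.  -276.8] ((96.97010040283203, 42.36220169067383), 1.6210931539535522) slope 0.0215 y at 450 -277.0 xr 411.23566554479027 500.5170195788355 w 42.0
plate [ 160  195   46   65 1929] ((542.9417114257812, 283.52069091796875), (191.8497772216797, 135.6515350341797), 1.0204904079437256)
knob px [251.16666667 183.80555556]
207 181 182 [597. 278.  52.] 55.0
209 172 183 [591. 288.  50.] 58.0
211 173 184 [585. 287.  51.] 57.0
213 172 183 [579. 290.  50.] 57.0
215 173 181 [573. 290.  51.] 55.0
217 177 181 [567. 286.  49.] 51.0
219 177 181 [561. 286.  50.] 55.0
221 178 180 [555. 285.  51.] 58.0
223 179 182 [550. 281.  50.] 52.0
225 178 182 [544. 283.  50.] 53.0
227 178 182 [538. 282.  54.] 55.0
229 180 183 [532. 278.  48.] 50.0
231 179 183 [526. 279.  49.] 54.0
233 179 183 [520. 279.  50.] 54.0
235 180 184 [514. 276.  50.] 54.0
237 180 184 [508. 276.  53.] 60.0
239 180 183 [503. 277.  50.] 55.0
241 181 185 [497. 273.  48.] 51.0
243 181 184 [491. 274.  52.] 53.0
245 182 184 [485. 272.  52.] 55.0
247 182 184 [479. 272.  53.] 54.0
249 181 187 [473. 268.  61.] 68.0
251 180 187 [467. 268.  65.] 71.0
253 180 187 [462. 269.  63.] 69.0
255 182 185 [456. 270.  56.] 58.0
```

```bash
cat >> h.py <<'E'
from scipy.spatial.transform import Rotation as Rn
def go(x,y,z,yaw,s=None):
    """delta for grasp point (m), yaw deg: -toolx points along yaw. prints turn about tool z first, then shift in turned frame (mm)"""
    s=s or robot.read_state(); R=Rn.from_rotvec(s['orientation']); M=R.as_matrix()
    cur=np.degrees(np.arctan2(-M[1,0],-M[0,0])); tz=-(yaw-cur)
    c,n=np.cos(np.radians(yaw)),np.sin(np.radians(yaw))
    T=np.array([[-c,-n,0],[-n,c,0],[0,0,-1]]).T; T=np.array([[-c,-n,0],[-n,c,0],[0,0,-1.]])
    g=s['tool_pos']+M[:,2]*.167; d=T.T@(np.array([x,y,z])-g)*1000
    print('t',round(s['t'],2),'g',(g*1000).round(1),'yaw',cur.round(2),'tilt',(M[:2,2]*1000).round(1),'F',s['force'].round(1),'open',round(s['opening']*1000,1),'| turn',tz.round(2),'shift',d.round(1))
E
python3 -c "
from h import *
go(.466,.2695,.2,10)"
```

```text
t 0.1 g [155.7 579.  236.8] yaw -15.06 tilt [-0.6 -1.5] F [ 0.6  0.2 -0.4] open 92.9 | turn -25.06 shift [-251.9 -358.6   36.8]
```

drive_tool(moves=[60, 0, 0, 0, 0, 0, -8.5, 60, 0, 0, 0, 0, 0, -8.5, 60, 0, 0, 0, 0, 0, -8, 60, -25, -36, 3, 0, 0, 0, 60, -25, -36, 4, 0, 0, 0, 60, -25, -36, 4, 0, 0, 0, 60, -25, -36, 4, 0, 0, 0, 60, -25, -36, 4, 0, 0, 0], grip_force=10)

```text
t: 0.9
tool_pos: [0.3108, 0.4222, 0.3852]
orientation: [0.273, -3.129, 0.001]
force: [0.4, -0.1, -0.4]
opening: 0.0599
gripper_force: 0.0
```

drive_tool(moves=[50, -25, -36, 4, 0, 0, 0, 50, -25, -36, 3, 0, 0, 0, 50, -25, -36, 3, 0, 0, 0, 50, -25, -36, 3, 0, 0, 0, 50, -25, -36, 4, 0, 0, 0, 50, 0, 0, 0, 0, 0, 0])

```text
t: 1.5
tool_pos: [0.4668, 0.2643, 0.3676]
orientation: [0.264, -3.13, 0.003]
force: [0.7, -1.1, 0.5]
opening: 0.0497
gripper_force: 0.0
```

```bash
python3 -c "
from h import *
go(.466,.2695,.054,10)
c=cam('wrist');save(c,'w1.png');print(-c['R'].T@c['t'],c['R'][2])
import pickle;pickle.dump(c,open('w1.pkl','wb'))"
```

```text
t 1.5 g [466.7 264.  200.6] yaw 9.66 tilt [-0.4 -2. ] F [ 0.7 -1.1  0.5] open 49.7 | turn -0.34 shift [ -0.3   5.6 146.6]
[0.39101258 0.25251222 0.34761178] [ 0.27233952  0.04544976 -0.96112721]
```

View pics/w1.png

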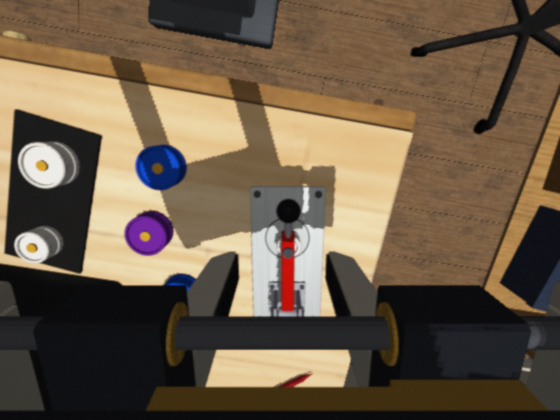

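The wrist view shows the black knob at (288,211) and the red arm running straight down the image, so the yaw is right. A circle surrounds the nest at (288,237). I'll locate the knob precisely and enlarge the nest.

```bash
python3 - <<'E'
from h import *
import pickle
c=pickle.load(open('w1.pkl','rb'));W=cloud(c)
cv2.imwrite('pics/w1c.png',cv2.resize(c['color'][180:320,235:345,::-1],None,fx=4,fy=4,interpolation=cv2.INTER_CUBIC))
g=c['color'].astype(int).max(2)<50; g[:195]=0;g[226:]=0;g[:,272:]&=True;g[:,:272]=0;g[:,305:]=0
n,l,s,ce=cv2.connectedComponentsWithStats(g.astype(np.uint8));i=1+np.argmax(s[1:,4]);print(s[i],ce[i],ray(c,*ce[i],.054),np.nanmedian(W[l==i],0))
for p in [(288,237),(270,237),(306,237),(276,237),(300,237),(288,222),(288,252),(288,285),(288,300),(260,260)]:print(p,(W[p[1],p[0]]*1000).round(1))
E
```

```text
[277 199  23  24 444] [288.0518018 210.7027027] [0.46632634 0.27125282 0.054     ] [0.46407469 0.27054743 0.06233029]
(288, 237) [494.7 276.3  49. ]
(270, 237) [512.8 259.2   6.9]
(306, 237) [505.9 300.2   6.7]
(276, 237) [512.1 266.    5.7]
(300, 237) [507.2 293.4   6.2]
(288, 222) [475.1 272.6  62.6]
(288, 252) [509.5 278.8  52.1]
(288, 285) [548.3 285.7  48. ]
(288, 300) [565.6 288.8  48.6]
(260, 260) [543.2 252.    7. ]
```

View pics/w1c.png

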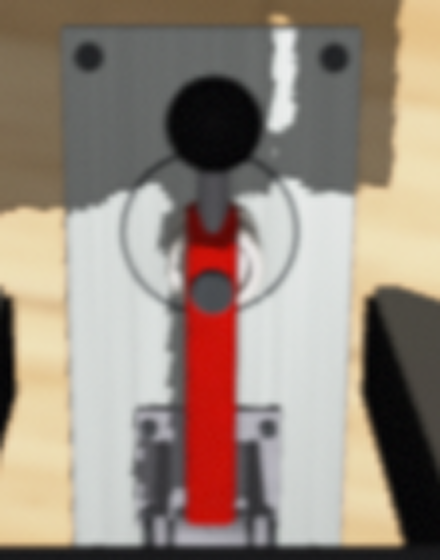

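Located: knob centre (0.4663, 0.2712), and the small die is visible under the pad. Lowering on to the knob.

drive_tool(moves=[50, -1, 7, 30, 0, 0, 0, 50, 0, 0, 30, 0, 0, 0, 50, 0, 0, 30, 0, 0, 0, 50, 0, 0, 28, 0, 0, 0, 50, 0, 0, 28, 0, 0, 0, 20, 0, 0, 0, 0, 0, 0, 20, 0, 0, 0, 0, 0, 0, 20, 0, 0, 0, 0, 0, 0], grip_force=10)

```text
t: 2.35
tool_pos: [0.464, 0.2742, 0.2238]
orientation: [0.274, -3.129, 0.006]
force: [0.3, -20.7, -0.0]
opening: 0.0306
gripper_force: 10.0
```

drive_tool(moves=[20, 0, 0, 0, 0, 0, 0, 20, 0, 0, 0, 0, 0, 0])

```text
t: 2.55
tool_pos: [0.4643, 0.2727, 0.2236]
orientation: [0.272, -3.129, 0.01]
force: [-0.7, -20.0, 0.3]
opening: 0.0271
gripper_force: 10.0
```

```bash
python3 -c "
from h import *
go(.4663,.2712,.054,10)"
```

```text
t 2.55 g [464.3 271.6  56.6] yaw 9.93 tilt [-0.2 -6.4] F [ -0.7 -20.    0.3] open 27.1 | turn -0.07 shift [-1.9 -0.8  2.6]
```

drive_tool(moves=[20, -1, -1, 2, 0, 0, 0, 20, 0, -1, 0, 0, 0, 0, 20, 0, 0, 0, 0, 0, 0], grip_force=10)

```text
t: 2.85
tool_pos: [0.4657, 0.2709, 0.222]
orientation: [0.271, -3.129, 0.009]
force: [-2.2, -20.3, 2.4]
opening: 0.0235
gripper_force: 10.0
```

```bash
python3 -c "
from h import *
go(.4663,.2712,.054,10)"
```

```text
t 2.85 g [465.7 269.9  55. ] yaw 9.91 tilt [-0.2 -5.9] F [ -2.2 -20.3   2.4] open 23.5 | turn -0.09 shift [-0.8  1.2  1. ]
```

drive_tool(moves=[20, 0, -1, 0, 0, 0, 0, 20, 0, -1, 0, 0, 0, 0, 20, 0, 0, 0, 0, 0, 0], grip_force=10)

```text
t: 3.15
tool_pos: [0.4658, 0.2701, 0.2221]
orientation: [0.272, -3.129, 0.005]
force: [-2.7, -11.7, 1.4]
opening: 0.0236
gripper_force: 10.0
```

```bash
python3 -c "
from h import *
go(.4663,.2712,.054,10)"
```

```text
t 3.15 g [465.7 269.6  55.1] yaw 9.92 tilt [-0.3 -3. ] F [ -2.7 -11.7   1.4] open 23.6 | turn -0.08 shift [-0.8  1.5  1.1]
```

drive_tool(moves=[20, 0, -2, 0, 0, 0, 0, 20, -5, 0, -25, 0, 0, 0, 20, -10, 0, -23, 0, 0, 0, 20, -14, 0, -21, 0, 0, 0, 20, -18, 0, -17, 0, 0, 0, 20, -22, 0, -13, 0, 0, 0])

```text
t: 3.75
tool_pos: [0.5351, 0.2811, 0.3238]
orientation: [-0.272, 3.126, -0.001]
force: [3.7, -3.2, -7.8]
opening: 0.0232
gripper_force: 10.0
```

```bash
python3 -c "
from h import *
go(.5339,.2813,.153,10)"
```

```text
t 3.75 g [535.8 281.1 156.8] yaw 9.94 tilt [ 4.3 -0. ] F [ 3.7 -3.2 -7.8] open 23.2 | turn -0.06 shift [1.8 0.5 3.8]
```

drive_tool(moves=[20, -23, 0, -6, 0, 0, 0, 20, -25, 0, -2, 0, 0, 0, 20, -25, 0, 3, 0, 0, 0, 20, -23, 0, 7, 0, 0, 0, 20, -5, 0, 2, 0, 0, 0, 20, 0, 0, 0, 0, 0, 0])

```text
t: 4.35
tool_pos: [0.6357, 0.298, 0.3194]
orientation: [-0.27, 3.124, -0.001]
force: [2.4, -7.3, 4.4]
opening: 0.0233
gripper_force: 10.0
```

```bash
python3 -c "
from h import *
go(.6353,.3012,.152,10)
save(cam('side'),'s2.png')"
```

```text
t 4.35 g [636.7 298.  152.4] yaw 9.87 tilt [ 6.2 -0. ] F [ 2.4 -7.3  4.4] open 23.3 | turn -0.13 shift [0.9 3.4 0.4]
```

View pics/s2.png

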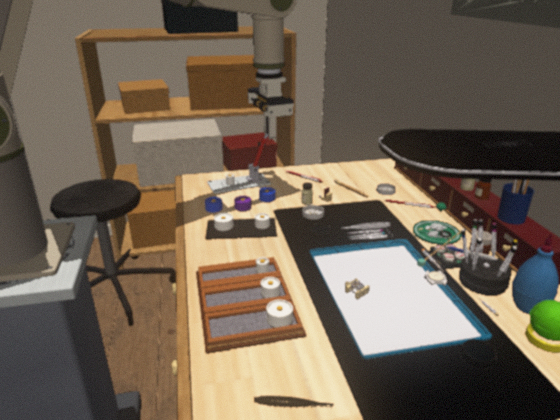

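The red arm now leans past upright, with the knob held at (265,135), and the white die still stands on the jig at (230,181). Releasing and backing off.

drive_tool(moves=[60, 0, 0, 0, 0, 0, 0, 60, 0, 0, 0, 0, 0, 0, 60, 0, 0, 0, 0, 0, 0, 60, 0, 0, -35, 0, 0, 0, 60, 0, 0, -40, 0, 0, 0, 60, 40, 0, -5, 0, 0, 0, 60, 45, 0, 0, 0, 0, 0, 60, 43, 0, 0, 0, 0, 0])

```text
t: 5.2
tool_pos: [0.5059, 0.2766, 0.3964]
orientation: [-0.272, 3.129, 0.001]
force: [-0.5, -0.2, 0.9]
opening: 0.0602
gripper_force: 0.0
```

drive_tool(moves=[60, 40, 0, 0, 0, 0, 0, 60, 0, 0, 0, 0, 0, 0])

```text
t: 5.4
tool_pos: [0.4635, 0.2693, 0.3947]
orientation: [0.275, -3.126, 0.001]
force: [0.8, -0.2, 1.0]
opening: 0.0598
gripper_force: 0.0
```

```bash
python3 - <<'E'
from h import *
c=cam('wrist');go(.510,.278,.03,10);W=cloud(c)
hsv=cv2.cvtColor(c['color'],cv2.COLOR_RGB2HSV).astype(int)
m=(np.abs(W[...,0]-.51)<.05)&(np.abs(W[...,1]-.278)<.05)&(W[...,2]>.026)&(W[...,2]<.04)
n,l,s,ce=cv2.connectedComponentsWithStats(m.astype(np.uint8))
for i in range(1,n):
    if s[i,4]>40: print(s[i],ce[i].round(1),ray(c,*ce[i],.032).round(4),np.nanmedian(W[l==i],0))
cv2.imwrite('pics/w3.png',c['color'][:,:,::-1])
E
```

```text
t 5.45 g [465.6 269.7 228.8] yaw 10.03 tilt [-0.5  0.1] F [1.2 0.5 0.7] open 60.0 | turn 0.03 shift [-45.2   0.5 198.8]
[271 230  22  22 390] [281.7 240.4] [0.5108 0.279  0.032 ] [0.51120706 0.27909752 0.03099856]
```

View pics/w3.png

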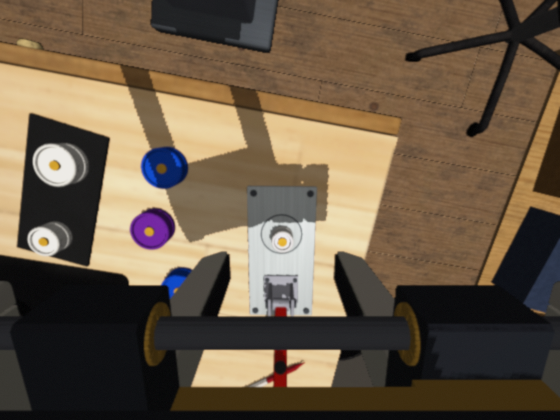

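The clamp stays open, with the arm hanging back at (280,340). The small die stands at (282,240), world (0.511, 0.279), top z 31 mm, as expected. Grasping it.

drive_tool(moves=[50, -22, -1, 0, 0, 0, 0, 50, -23, 0, 0, 0, 0, 0, 50, 0, 0, 45, 0, 0, 0, 50, 0, 0, 45, 0, 0, 0, 50, 0, 0, 45, 0, 0, 0, 50, 0, 0, 40, 0, 0, 0, 50, 0, 0, 18, 0, 0, 0, 20, 0, 0, 0, 0, 0, 0], grip_force=15)

```text
t: 6.25
tool_pos: [0.5117, 0.2759, 0.199]
orientation: [0.272, -3.124, 0.003]
force: [-0.2, -0.4, 0.2]
opening: 0.0453
gripper_force: 0.0
```

drive_tool(moves=[20, 0, 0, 0, 0, 0, 0, 20, 0, 0, 0, 0, 0, 0, 20, 0, 0, 0, 0, 0, 0, 20, 0, 0, 0, 0, 0, 0])

```text
t: 6.65
tool_pos: [0.5137, 0.277, 0.2051]
orientation: [-0.272, 3.126, 0.002]
force: [1.0, 0.3, 5.8]
opening: 0.0252
gripper_force: 15.0
```

```bash
python3 -c "
from h import *
go(.4515,-.2003,.12,1.2)"
```

```text
t 6.65 g [514.4 277.3  38.1] yaw 9.95 tilt [4.1 1.8] F [1.  0.3 5.8] open 25.2 | turn 8.75 shift [  72.9 -476.2  -81.9]
```

drive_tool(moves=[20, 0, 0, -20, 0, 0, 0, 20, 0, 0, -30, 0, 0, 0, 20, 0, 0, -35, 0, 0, 0, 20, 0, 0, 0, 0, 0, 4.4, 20, 0, 0, 0, 0, 0, 4.4, 20, 8, -40, 0, 0, 0, 0, 20, 8, -40, 0, 0, 0, 0, 20, 8, -40, 0, 0, 0, 0])

```text
t: 7.45
tool_pos: [0.4904, 0.155, 0.2882]
orientation: [-0.033, 3.141, 0.0]
force: [0.2, -0.8, -0.9]
opening: 0.0254
gripper_force: 15.0
```

drive_tool(moves=[20, 7, -40, 0, 0, 0, 0, 20, 7, -40, 0, 0, 0, 0, 20, 7, -40, 0, 0, 0, 0, 20, 7, -40, 0, 0, 0, 0, 20, 7, -40, 0, 0, 0, 0, 20, 7, -40, 0, 0, 0, 0, 20, 7, -40, 0, 0, 0, 0, 20, 7, -40, 0, 0, 0, 0])

```text
t: 8.25
tool_pos: [0.4408, -0.1666, 0.2885]
orientation: [-0.031, 3.14, -0.001]
force: [0.1, 0.3, -0.6]
opening: 0.0254
gripper_force: 15.0
```

drive_tool(moves=[20, 0, -30, 0, 0, 0, 0, 20, 0, 0, 0, 0, 0, 0, 20, 0, 0, 0, 0, 0, 0])

```text
t: 8.55
tool_pos: [0.4418, -0.1954, 0.2881]
orientation: [-0.028, 3.141, 0.0]
force: [-0.5, 0.8, 0.0]
opening: 0.0252
gripper_force: 15.0
```

```bash
python3 -c "
from h import *
go(.4515,-.2003,.04,1.2)
c=cam('wrist');save(c,'w4.png')
import pickle;pickle.dump(c,open('w4.pkl','wb'))"
```

```text
t 8.55 g [ 441.8 -195.4  121.1] yaw 1.04 tilt [0.4 0.2] F [-0.5  0.8  0. ] open 25.2 | turn -0.16 shift [-9.6 -5.1 81.1]
```

View pics/w4.png

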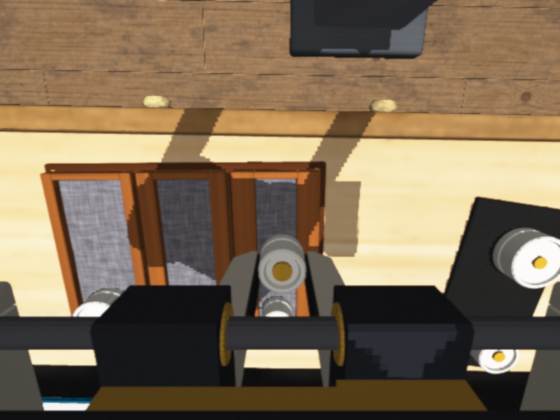

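The small die is held upright at (283,262), the small row's floor shows at about (276,205), and the kept small die sits behind at (277,308). I'll check the channel lines in this near view. Its medium and large channels are at (188,240) and (95,235).

```bash
python3 - <<'E'
from h import *
import pickle
c=pickle.load(open('w4.pkl','rb'));W=cloud(c)
hsv=cv2.cvtColor(c['color'],cv2.COLOR_RGB2HSV).astype(int)
m=(hsv[...,1]<70)
for name,(u0,u1) in {'small':(235,315),'med':(145,222),'large':(48,135)}.items():
    o=[]
    for v in range(186,228,4):
        us=u0+np.flatnonzero(m[v,u0:u1])
        if len(us)<10: continue
        a,b=ray(c,us.min()-.5,v,.006),ray(c,us.max()+.5,v,.006); o.append([*((a+b)/2)[:2]*1000,abs(a[1]-b[1])*1000])
    o=np.array(o); k=np.polyfit(o[:,0],o[:,1],1); print(name,'slope',k[0].round(4),'y450',np.polyval(k,450).round(1),'w',o[:,2].round(1))
E
```

```text
small slope 0.0227 y450 -198.9 w [35.6 34.  34.1 34.3 34.4 34.5 34.6 34.8 34.9 34.1 34.3]
med slope 0.0279 y450 -277.4 w [44.  43.3 43.5 43.6 43.8 43.1 44.1 43.4 43.6 42.9 43.9]
large slope -0.1638 y450 -361.1 w [52.4 51.8 52.  52.1 52.3 52.5 51.9 52.  52.2 68.2 69.3]
```

drive_tool(moves=[20, -10, -5, 0, 0, 0, 0, 20, 0, 0, 30, 0, 0, 0, 20, 0, 0, 30, 0, 0, 0, 20, 0, 0, 15, 0, 0, 0, 20, 0, 0, 5, 0, 0, 0, 20, 0, 0, 0, 0, 0, 0, 20, 0, 0, 0, 0, 0, 0])

```text
t: 9.3
tool_pos: [0.4523, -0.1986, 0.2078]
orientation: [-0.034, 3.141, 0.0]
force: [0.6, 0.2, 0.6]
opening: 0.0259
gripper_force: 15.0
```

```bash
python3 -c "
from h import *
go(.4515,-.1998,.038,1.2)"
```

```text
t 9.3 g [ 452.3 -198.6   40.8] yaw 1.25 tilt [0.1 0.2] F [0.6 0.2 0.6] open 25.9 | turn 0.05 shift [ 0.8 -1.2  2.8]
```

drive_tool(moves=[20, 0, -1, 1, 0, 0, 0, 20, 0, 0, 2, 0, 0, 0, 20, 0, 0, 0, 0, 0, 0])

```text
t: 9.6
tool_pos: [0.4526, -0.2003, 0.2062]
orientation: [-0.032, 3.14, 0.001]
force: [-3.9, 7.2, 13.9]
opening: 0.0254
gripper_force: 18.4
```

drive_tool(moves=[44, 0, 0, 0, 0, 0, 0, 44, 0, 0, 0, 0, 0, 0, 44, 0, 0, 0, 0, 0, 0, 44, 0, 0, -30, 0, 0, 0, 44, 0, 0, -40, 0, 0, 0, 60, 0, 0, -40, 0, 0, 0, 60, 0, 0, 0, 0, 0, 0])

```text
t: 10.3
tool_pos: [0.454, -0.2018, 0.3215]
orientation: [-0.032, 3.132, -0.009]
force: [1.1, -0.7, 0.7]
opening: 0.0556
gripper_force: 0.0
```

```bash
cat > chk.py <<'E'
from h import *
import sys
c=cam('wrist'); W=cloud(c); save(c,sys.argv[1])
hsv=cv2.cvtColor(c['color'],cv2.COLOR_RGB2HSV).astype(int)
m=((W[...,2]>.022)&(W[...,2]<.042)&(hsv[...,1]<60)&(hsv[...,2]>130))
n,l,s,ce=cv2.connectedComponentsWithStats(m.astype(np.uint8))
for i in range(1,n):
    if s[i,4]>100: print(s[i],ray(c,*ce[i],.032).round(4),np.nanmedian(W[l==i],0).round(4))
E
python3 chk.py w5.png; python3 -c "
from h import *
go(.5609,.0039,.12,0);go(.4688,.0186,.12,0)"
```

```text
[272 196  28  28 478] [ 0.4496 -0.1988  0.032 ] [ 0.4482 -0.1988  0.0367]
[ 498  208   52   49 1806] [0.4668 0.0175 0.032 ] [0.4674 0.0192 0.0297]
[102 266  48  19 681] [ 0.5193 -0.3507  0.032 ] [ 0.5179 -0.3489  0.0353]
[272 276  28  25 471] [ 0.5278 -0.197   0.032 ] [ 0.5251 -0.1972  0.0368]
t 10.35 g [ 454.4 -202.   151.6] yaw 1.16 tilt [ 6.4 -3.7] F [-0.5  0.4 -0.8] open 58.4 | turn 1.16 shift [-106.5  205.9   31.6]
t 10.35 g [ 454.4 -202.   151.6] yaw 1.16 tilt [ 6.4 -3.7] F [-0.5  0.4 -0.8] open 58.4 | turn 1.16 shift [-14.4 220.6  31.6]
```

The small die is in its row at (0.450, -0.199), its top level with the kept die beside it. Next is the large die.

drive_tool(moves=[70, -3, 36, 0, 0, 0, 0, 70, -3, 36, 0, 0, 0, 0, 70, -3, 37, 0, 0, 0, 0, 70, -3, 37, 0, 0, 0, 0, 70, -3, 37, 0, 0, 0, 0, 70, -3, 37, 0, 0, 0, 0, 70, 0, 0, 0, 0, 0, 0, 70, 0, 0, 0, 0, 0, 0])

```text
t: 11.15
tool_pos: [0.4652, 0.0201, 0.3135]
orientation: [0.035, -3.14, 0.0]
force: [0.6, -0.2, -0.6]
opening: 0.0699
gripper_force: 0.0
```

```bash
python3 chk.py w6.png; python3 -c "
from h import *
go(.468,.018,.036,1.2)"
```

```text
[  4 182  32  31 602] [ 0.45   -0.2025  0.032 ] [ 0.4487 -0.1991  0.0365]
[ 257  199   46   43 1270] [0.4654 0.0188 0.032 ] [0.4657 0.0188 0.029 ]
[ 25 268  30  25 382] [ 0.526  -0.2015  0.032 ] [ 0.5228 -0.1995  0.0365]
[243 298  38  18 490] [0.5517 0.0043 0.032 ] [0.5534 0.0038 0.0297]
t 11.2 g [465.   19.3 146.7] yaw 1.2 tilt [-1.6 -0.4] F [-0.2  0.4  0.1] open 70.1 | turn 0.0 shift [ -3.   -1.4 110.7]
```

drive_tool(moves=[70, -2, -1, 30, 0, 0, 0, 70, 0, 0, 40, 0, 0, 0, 70, 0, 0, 30, 0, 0, 0, 70, 0, 0, 9, 0, 0, 0, 40, 0, 0, 0, 0, 0, 0, 40, 0, 0, 0, 0, 0, 0, 40, 0, 0, 0, 0, 0, 0, 40, 0, 0, 0, 0, 0, 0])

```text
t: 12.0
tool_pos: [0.4687, 0.0183, 0.2076]
orientation: [-0.031, 3.138, -0.001]
force: [0.0, -1.5, 4.4]
opening: 0.0457
gripper_force: 15.0
```

```bash
python3 -c "
from h import *
go(.454,-.3533,.12,1.2)"
```

```text
t 12.0 g [469.2  18.2  40.6] yaw 1.14 tilt [ 3.3 -0.4] F [ 0.  -1.5  4.4] open 45.7 | turn -0.06 shift [  23.  -371.1  -79.4]
```

drive_tool(moves=[40, 0, 0, -20, 0, 0, 0, 40, 0, 0, -30, 0, 0, 0, 40, 0, 0, -32, 0, 0, 0, 40, 2, -37, 0, 0, 0, 0, 40, 2, -37, 0, 0, 0, 0, 40, 2, -37, 0, 0, 0, 0, 40, 2, -37, 0, 0, 0, 0, 40, 2, -37, 0, 0, 0, 0])

```text
t: 12.8
tool_pos: [0.4613, -0.1681, 0.2889]
orientation: [-0.032, 3.14, -0.001]
force: [0.5, 0.0, -0.5]
opening: 0.0457
gripper_force: 15.0
```

drive_tool(moves=[40, 2, -37, 0, 0, 0, 0, 40, 2, -37, 0, 0, 0, 0, 40, 3, -37, 0, 0, 0, 0, 40, 3, -37, 0, 0, 0, 0, 40, 3, -37, 0, 0, 0, 0, 40, 0, 0, 0, 0, 0, 0, 40, 0, 0, 0, 0, 0, 0])

```text
t: 13.5
tool_pos: [0.4519, -0.3525, 0.2883]
orientation: [-0.029, 3.141, -0.0]
force: [0.6, -0.1, -0.6]
opening: 0.0455
gripper_force: 15.0
```

```bash
python3 - <<'E'
from h import *
c=cam('wrist');go(.454,-.3533,.04,1.2)
save(c,'w7.png');W=cloud(c)
hsv=cv2.cvtColor(c['color'],cv2.COLOR_RGB2HSV).astype(int)
for v in range(186,232,6):
    u=np.arange(200,360);f=(hsv[v,u,1]<70)
    us=u[f]; g=np.split(us,np.flatnonzero(np.diff(us)>3)+1)
    for q in g:
        if len(q)>15:
            a,b=ray(c,q[0]-.5,v,.006),ray(c,q[-1]+.5,v,.006);print(v,q[0],q[-1],((a+b)/2*1000).round(1)[:2],(abs(a[1]-b[1])*1000).round(1))
E
```

```text
t 13.55 g [ 452.1 -351.7  121.1] yaw 1.12 tilt [0.3 0.2] F [ 0.  -0.4  0.1] open 45.3 | turn -0.08 shift [-1.8 -1.7 81.1]
186 250 314 [ 422.8 -351.5] 55.1
192 250 314 [ 428.  -351.4] 55.4
198 250 314 [ 433.2 -351.3] 55.7
204 251 314 [ 438.5 -350.7] 55.1
210 251 314 [ 443.8 -350.6] 55.5
216 251 314 [ 449.2 -350.5] 55.8
222 251 314 [ 454.7 -350.4] 56.1
228 252 314 [ 460.2 -349.9] 55.5
```

drive_tool(moves=[40, -2, 0, 30, 0, 0, 0, 40, 0, 0, 30, 0, 0, 0, 40, 0, 0, 12, 0, 0, 0, 40, 0, 0, 4, 0, 0, 0, 40, 0, 0, 2, 0, 0, 0, 40, 0, 0, 1, 0, 0, 0, 40, 0, 0, 0, 0, 0, 0, 40, 0, 0, 0, 0, 0, 0])

```text
t: 14.35
tool_pos: [0.4548, -0.351, 0.2111]
orientation: [-0.033, 3.14, -0.0]
force: [-3.1, 5.2, 11.3]
opening: 0.0451
gripper_force: 15.0
```

drive_tool(moves=[40, 0, 1, 0, 0, 0, 0, 40, 0, 0, 0, 0, 0, 0])

```text
t: 14.55
tool_pos: [0.4548, -0.3506, 0.2111]
orientation: [-0.033, 3.14, -0.003]
force: [-3.1, 0.6, 7.3]
opening: 0.0456
gripper_force: 15.0
```

```bash
python3 - <<'E'
from h import *
c=cam('wrist');go(.454,-.352,.04,1.2);W=cloud(c);save(c,'w8.png')
m=(np.abs(W[...,0]-.4515)<.022)&(np.abs(W[...,1]+.351)<.017)&(W[...,2]>.02)&(W[...,2]<.05)
A=W[m];k,*_=np.linalg.lstsq(np.c_[A[:,:2],np.ones(len(A))],A[:,2],rcond=None);print(len(A),np.median(A,0),k[:2])
for nm,(x,y) in dict(wallN=(.43,-.3835),keptL=(.53,-.3505),small=(.4496,-.1995),floor=(.41,-.353),walltop=(.45,-.385),wallR=(.45,-.318)).items():
    q=W[np.hypot(W[...,0]-x,W[...,1]-y)<.005]; print(nm,len(q),np.median(q[:,2]).round(4) if len(q) else '')
E
```

```text
t 14.6 g [ 455.  -351.    44.2] yaw 1.21 tilt [ 1.4 -1.8] F [-4.   1.   7.9] open 45.5 | turn 0.01 shift [ 1.  -1.   4.2]
4804 [ 0.44971836 -0.35062021  0.03518786] [ 0.06734959 -0.0024378 ]
wallN 1963 0.1332
keptL 77 0.0373
small 121 0.0377
floor 199 0.0125
walltop 693 0.0588
wallR 282 0.06
```

drive_tool(moves=[60, 0, 0, 0, 0, 0, 0, 60, 0, 0, 0, 0, 0, 0, 60, 0, 0, 0, 0, 0, 0, 60, 0, 0, -30, 0, 0, 0, 60, 0, 0, -40, 0, 0, 0, 60, 0, 0, -40, 0, 0, 0, 60, 0, 0, 0, 0, 0, 0, 60, 0, 0, 0, 0, 0, 0])

```text
t: 15.4
tool_pos: [0.4544, -0.351, 0.3201]
orientation: [-0.032, 3.139, -0.003]
force: [0.1, 0.8, -0.2]
opening: 0.0602
gripper_force: 0.0
```

```bash
python3 chk.py w9.png; python3 -c "
from h import *
go(.560,.003,.15,1.2)"
```

```text
[ 258  191   50   50 1647] [ 0.4526 -0.3493  0.032 ] [ 0.4512 -0.3493  0.0352]
[440 201  30  29 559] [ 0.4501 -0.1965  0.032 ] [ 0.4488 -0.1994  0.037 ]
[ 257  272   49   44 1575] [ 0.5317 -0.3484  0.032 ] [ 0.5296 -0.3485  0.0354]
t 15.45 g [ 453.9 -350.6  151.3] yaw 1.15 tilt [-0.2  0.2] F [-1.1  0.3 -0.3] open 59.9 | turn -0.05 shift [-113.5  351.3    1.3]
```

The large die is flat in its row, with its top level with the kept one (35.2 vs 35.4 mm). On to the medium die.

drive_tool(moves=[60, -11, 35, 0, 0, 0, 0, 60, -11, 35, 0, 0, 0, 0, 60, -11, 35, 0, 0, 0, 0, 60, -11, 35, 0, 0, 0, 0, 60, -11, 35, 0, 0, 0, 0, 60, -11, 35, 0, 0, 0, 0, 60, -11, 35, 0, 0, 0, 0, 60, -11, 35, 0, 0, 0, 0])

```text
t: 16.25
tool_pos: [0.5358, -0.0674, 0.3163]
orientation: [0.031, -3.138, -0.001]
force: [0.2, -0.3, -0.5]
opening: 0.0601
gripper_force: 0.0
```

drive_tool(moves=[60, -5, 35, 0, 0, 0, 0, 60, -5, 36, 0, 0, 0, 0, 60, 0, 0, 0, 0, 0, 0, 60, 0, 0, 0, 0, 0, 0])

```text
t: 16.65
tool_pos: [0.5443, 0.0027, 0.3167]
orientation: [0.035, -3.138, 0.0]
force: [-1.1, -0.4, -0.3]
opening: 0.0602
gripper_force: 0.0
```

```bash
python3 chk.py w10.png; python3 -c "
from h import *
go(.560,.004,.036,1.2)"
```

```text
[  7  81  36  36 791] [ 0.4487 -0.2019  0.032 ] [ 0.449  -0.1987  0.0365]
[ 30 179  32  32 628] [ 0.5267 -0.1998  0.032 ] [ 0.5255 -0.1965  0.0365]
[ 263  217   38   38 1005] [0.5593 0.0042 0.032 ] [0.5599 0.0042 0.0296]
t 16.7 g [544.    1.9 150.1] yaw 1.19 tilt [-2.9 -0.2] F [-0.4  0.2  0.5] open 60.0 | turn -0.01 shift [-16.1   1.8 114.1]
```

drive_tool(moves=[60, -16, 1, 30, 0, 0, 0, 60, 0, 0, 40, 0, 0, 0, 60, 0, 0, 34, 0, 0, 0, 60, 0, 0, 9, 0, 0, 0, 30, 0, 0, 0, 0, 0, 0, 30, 0, 0, 0, 0, 0, 0, 30, 0, 0, 0, 0, 0, 0, 30, 0, 0, 0, 0, 0, 0])

```text
t: 17.5
tool_pos: [0.5621, 0.0031, 0.208]
orientation: [-0.031, 3.138, -0.001]
force: [-0.3, -0.8, 4.0]
opening: 0.0352
gripper_force: 15.0
```

```bash
python3 -c "
from h import *
go(.4525,-.2760,.12,1.2)"
```

```text
t 17.5 g [562.7   3.   41. ] yaw 1.14 tilt [ 3.8 -0.5] F [-0.3 -0.8  4. ] open 35.2 | turn -0.06 shift [ 116.  -276.7  -79. ]
```

drive_tool(moves=[30, 0, 0, -20, 0, 0, 0, 30, 0, 0, -30, 0, 0, 0, 30, 0, 0, -35, 0, 0, 0, 30, 14, -34, 0, 0, 0, 0, 30, 14, -34, 0, 0, 0, 0, 30, 14, -34, 0, 0, 0, 0, 30, 14, -35, 0, 0, 0, 0, 30, 14, -35, 0, 0, 0, 0])

```text
t: 18.3
tool_pos: [0.494, -0.1712, 0.2921]
orientation: [-0.032, 3.139, -0.002]
force: [0.6, -0.1, 0.0]
opening: 0.0358
gripper_force: 15.0
```

drive_tool(moves=[30, 15, -35, 0, 0, 0, 0, 30, 15, -35, 0, 0, 0, 0, 30, 15, -35, 0, 0, 0, 0, 30, 0, 0, 0, 0, 0, 0, 30, 0, 0, 0, 0, 0, 0])

```text
t: 18.8
tool_pos: [0.4514, -0.2765, 0.2916]
orientation: [-0.028, 3.14, -0.001]
force: [1.0, 0.4, -1.5]
opening: 0.0351
gripper_force: 15.0
```

```bash
python3 - <<'E'
from h import *
c=cam('wrist');go(.4525,-.2760,.044,1.2)
hsv=cv2.cvtColor(c['color'],cv2.COLOR_RGB2HSV).astype(int)
for v in range(186,232,8):
    u=np.arange(240,330);us=u[hsv[v,u,1]<70]
    for q in np.split(us,np.flatnonzero(np.diff(us)>3)+1):
        if len(q)>15:
            a,b=ray(c,q[0]-.5,v,.008),ray(c,q[-1]+.5,v,.008);print(v,q[0],q[-1],((a+b)/2*1000).round(1)[:2],(abs(a[1]-b[1])*1000).round(1))
E
```

```text
t 18.85 g [ 451.9 -275.7  124.4] yaw 1.1 tilt [ 0.9 -0.1] F [ 0.2  0.5 -1.7] open 35.6 | turn -0.1 shift [-0.6 -0.3 80.4]
186 256 308 [ 422.7 -275.5] 45.2
194 257 308 [ 429.6 -274.9] 44.6
202 257 308 [ 436.7 -274.8] 45.0
210 257 308 [ 443.8 -274.7] 45.3
218 257 307 [ 451.1 -275. ] 44.7
226 258 307 [ 458.5 -274.4] 44.2
```

drive_tool(moves=[30, 0, 0, 30, 0, 0, 0, 30, 0, 0, 30, 0, 0, 0, 30, 0, 0, 14, 0, 0, 0, 30, 0, 0, 5, 0, 0, 0, 30, 0, 0, 2, 0, 0, 0, 30, 0, 0, 1, 0, 0, 0, 30, 0, 0, 0, 0, 0, 0, 30, 0, 0, 0, 0, 0, 0])

```text
t: 19.65
tool_pos: [0.4526, -0.2749, 0.2108]
orientation: [-0.034, 3.14, 0.001]
force: [-3.5, 5.8, 11.1]
opening: 0.0359
gripper_force: 15.0
```

Same contact signature and height as the large die. Releasing and withdrawing.

drive_tool(moves=[50, 0, 0, 0, 0, 0, 0, 50, 0, 0, 0, 0, 0, 0, 50, 0, 0, 0, 0, 0, 0, 50, 0, 0, -30, 0, 0, 0, 50, 0, 0, -40, 0, 0, 0, 50, 0, 0, -40, 0, 0, 0, 50, 0, 0, -40, 0, 0, 0, 50, 0, 0, 0, 0, 0, 0])

```text
t: 20.45
tool_pos: [0.4531, -0.2769, 0.3659]
orientation: [-0.032, 3.133, -0.011]
force: [0.1, -1.3, 1.0]
opening: 0.0501
gripper_force: 0.0
```

```bash
python3 chk.py w11.png; python3 - <<'E'
from h import *
c=cam('side');W=cloud(c);save(c,'s3.png')
E
```

```text
[194 181  39  38 964] [ 0.4517 -0.3488  0.032 ] [ 0.4504 -0.3476  0.035 ]
[274 187  26  26 418] [ 0.4498 -0.2732  0.032 ] [ 0.449  -0.2732  0.035 ]
[347 188  26  26 423] [ 0.4499 -0.198   0.032 ] [ 0.449  -0.1991  0.0368]
[194 251  27  27 261] [ 0.5207 -0.3618  0.032 ] [ 0.5181 -0.3618  0.036 ]
[269 255  33  31 740] [ 0.5295 -0.2727  0.032 ] [ 0.5274 -0.2728  0.0357]
```

View pics/w11.png

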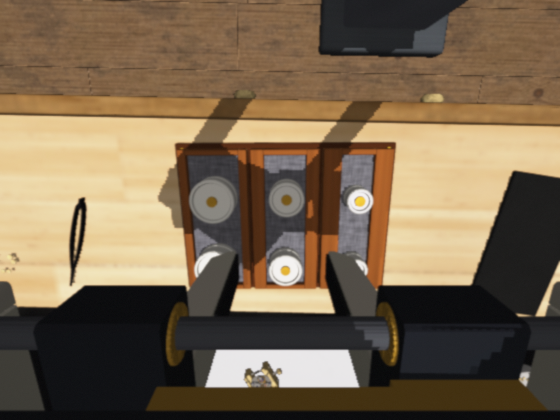

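View pics/s3.png

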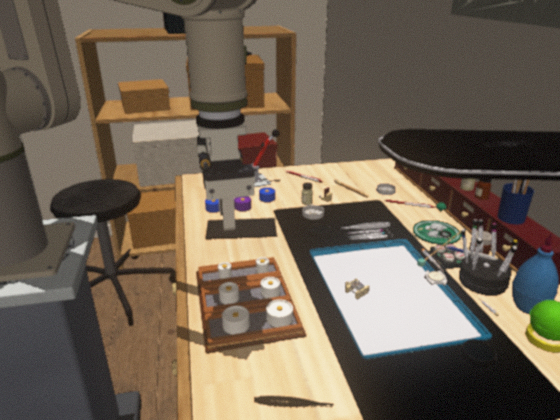

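The wrist view shows the three dies at (212,200), (286,199) and (360,201), each in the row of its own size with the kept dies behind. The side view shows all six upright, the pad empty, the clamp arm open at (265,150) and the gripper clear. Handing in.

```bash
python3 -c "
from plant import robot
print(robot.close_job())"
```

```text
the job is handed in; nothing more can be done
None
```

The job is handed in after about 20 s of robot time: the small, medium and large dies each stand in the row of their own size, the clamp is left open and the gripper is clear; the hand-in call returned no verdict.

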